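# Load the pink icing cartridge and bring the ratchet pusher onto it

### The arm

A 6-joint arm with a two-finger parallel gripper is mounted at the origin on the work surface. World frame = base frame: x ahead of the robot, y to its left, z up, the work surface at z = 0. Lengths are in m, angles in rad, forces in N, time in s.
With the tool pointing down it reaches from about 0.425 to 0.95 m from the base axis. Payload 3.5 kg.
Tool frame: the origin (TCP) lies between the finger pads; the fingertips stand 17 mm ahead of it and the grasp point (between the pads) lies 2 mm behind it; z points along the fingers, y is the direction in which the jaws open and shut (so a half turn about z gives the same grasp; the last joint's range is limited). The gripper opens to 85 mm and grips with 20 to 120 N. Pads are 22 mm wide; open, the fingers measure 114 mm over their backs; the gripper's body (76 mm by 85 mm) begins 54 mm behind the grasp point. The pads swing forward as they close: fully open they stand 13 mm farther back than shut.
Start: joints at [-1.401, 0.286, 1.577, -0, 1.279, -0.15], TCP at [0.212, -0.641, 0.248] pointing down, gripper open.
Joint ranges: [-2.77, 2.77], [-0.9, 2.22], [0.21, 2.48], [-1.53, 4.67], [0.24, 2.81], [-2.84, 2.84]. Speed limits (rad/s): [2.79, 2.79, 3.14, 3.14, 3.14, 3.14].

### API

Orientations are given as a unit quaternion [x, y, z, w].
In Python, from plant import ctrl gives the robot as it stands.
- The arm moves only by the tool carry_out, never from a script. Its argument "commands" is a list of rows, each an object with "delta_pos": the shift along the tool's x, y, z in m, a list of three; "delta_rot": the turn, a rotation vector about the tool's x, y, z in rad, a list of three; "claw": the opening in per cent of the stroke, from 0 (shut) to 100 (fully open). A call has 1 to 8 rows; each row is the pose to reach, as a shift and turn from the pose measured when the call began, along the tool's axes at that moment; what a row does not reach only later rows make up. A row lasts 1/12 s, in which the tool goes at most 41.7 mm and 7.16 degrees, less where a joint would pass 70% of its speed; a pose out of reach is approached as far as the arm can. A call with a gripper value outside its range is refused whole. The fingers move at their own pace and stop on an object; "force" is the grip in N (left out, the last holds). Time passes only in rows, so rows that repeat a pose let the fingers close. It gives the time, the measured TCP pose, the force and the opening at its end, in the units of the state.
- ctrl.get_state(): the state, without advancing time (a new reading comes with each control period).
- ctrl.read_camera(name): name is "side" or "top" or "wrist"; returns (picture, depth): 384x512x3 uint8, red, green, blue; 384x512 float32, m along the optical axis (not along the pixel's ray), 0 where there is no reading.
- ctrl.camera_info(name): a dict with "fx", "fy", "cx", "cy" (pixels), "rvec" (rotation vector, rad) and "tvec" (3), from world to camera coordinates, as OpenCV has them; the wrist camera has in their place "mount" (4x4, takes a point from camera to tool coordinates, whose origin is the TCP and whose axes are the flange's). Camera axes: x right, y down, z forward; pixel columns grow to the right and rows downward; lengths in m; the calibration is good to about 2 mm. The wrist camera is an equidistant fisheye: a pixel r from the principal point sees the ray r / f radians off the axis. A picture is of the moment at which its call begins: read the wrist's pose just before it. camera_info takes no time and is no camera call.
- ctrl.sign_off(): hands the job in, once; it reports no verdict.
The state is a dict: "time": time; "qpos": joint angles; "dq": joint speeds; "joint_efforts": joint torques, N m; "eef_pos": TCP position; "tcp_rot": TCP orientation; "contact_force": force on the tool from outside, world axes, zero at the start; "wrist_torque": the same for the moment, N m; "opening": opening from 0.0 (shut) to 1.0 (fully open).
Only numpy, scipy, OpenCV 4.12 (cv2) and the standard library are available. Lean on these libraries where they do the work, as an engineer would, in place of code of your own. Each camera call takes 0.05 s, during which the arm holds its last target.

### The job

Lay the pink cartridge in the bed of the icing dispenser, lengthwise between the rails, and let go of it. Then pump the orange trigger towards the fixed black handle until the pusher bears on the cartridge, holds it against the end plate, and the rim of the pusher's dark cup stands in the green band, never right into the red. Work the pusher only with the trigger, leave the brown cartridge alone, and finish while still squeezing trigger and handle together, because the pusher slips back when the trigger is let go.

Things in the scene. Friction and masses are not known exactly. Their poses are not given: they have to be found in the camera images.
- pink: Pink icing cartridge, a rigid block 44 wide (its x) x 100 long (its y) x 44 mm high with white ends, 0.18 to 0.35 kg, loose, lying flat on the table at one of two places (the brown one lies at the other). Origin at the centre of its underside. Both ends are alike.
- brown: Brown icing cartridge, same size, not needed; must stay where it is.
- dispenser: Bench icing dispenser, screwed to the table: a blue base plate 90 x 325 mm, 12 mm thick; bed, pusher, grey housing (top 72 mm above the table) and grips stand on it. Origin on the table; its +y axis is the direction in which the pusher advances, its z is up; handle and trigger stick out to its -x. Seen along +y: end of the toothed rod, housing (y -114 to -42 mm), cup and pad, bed, steel end plate.
- bed (a point): Centre of the bed floor (dispenser x 0, y 125, z 12 mm), axes as the dispenser's. A cartridge with its underside centre here lies right home against the end plate (55 mm high above the floor of the bed, on the bed's +y side, its inner face 50 mm from this point). Side rails: inner faces at x -27 and +27 mm, 6 mm thick, 10 mm high above the bed floor. Cartridge set down a few mm short of the end plate is pushed home by the pusher.
- pusher (a joint): Travel of the toothed rod with its cup in m along dispenser +y; starts at 0 to 0.03, most 0.09; held by about 4 N of friction only. The rack has 8 mm teeth: a pawl driven by the trigger takes it along when the trigger is squeezed and slips back over the teeth when the trigger returns (up to 8 mm of each squeeze is lost before the pawl bites). A full squeeze advances it 10 to 19 mm.
- pad (a joint): How far the white spring pad on the cup is pressed into it, in m: 0 free, 0.016 bottomed; spring 1.5 N/mm. The sleeve between pad and cup shows where the dark cup's rim stands: white up to 0.004, green 0.004 to 0.012, red beyond.
- pad_face (a point): Centre of the white pad's front face (40 wide x 36 mm high), at dispenser x 0, z 36 mm; at pusher 0 and pad 0 it is at dispenser y 6 mm. It must come to the near end of the cartridge (at y 75 mm when the cartridge is home).
- trigger (a joint): Travel of the orange trigger, which slides along dispenser +y towards the handle, in m: 0 let go, 0.0185 fully squeezed; a spring returns it (3 to 4.9 N). The pawl moves with it, one to one. The pusher's force is the squeeze force less about 8 N (spring and friction): a steady squeeze of 15 to 23 N ends in the green.
- trigger_grip (a point): Point on the axis of the orange trigger where fingers take it: a level bar along dispenser x (x -122 to the housing at -26 mm), 14 mm thick (y), 22 mm high, centre 45 mm above the table; let go it is at dispenser x -80, y -103 mm, fully squeezed at y -84.5 mm. Its outer face looks to -y. Nothing lies beneath but the table.
- handle_grip (a point): Point on the axis of the fixed black handle in front of the trigger: a level bar along dispenser x (x -125 to the housing), 14 mm thick (y), 24 mm high, centre 45 mm above the table, at dispenser x -80, y -55 mm; its outer face looks to +y. Outer width over handle and trigger: 62 mm let go, 43.5 mm fully squeezed.
Mind the look-alikes: they are no part of the job. Leave any turquoise look-alike of the pink alone.

How it is judged:
By the outcome, as a careful person would: the job done as asked, in the order asked, and still so for the second after the job is handed in, while the arm keeps its last pose, push and grip.
It also fails if it takes over 64 s, if anything falls off the work surface, if the arm or the gripper's body presses on something with over 40 N, if the wrist force passes 120 N, or if a joint passes its speed limit or range.

## Working session

There is one attempt and no reset: what is moved stays moved. The work goes in short steps, Python scripts to look and compute and a tool call to move; the robot and the scene stay as the last step left them, time stands still between calls to the robot, and variables do not carry over. Pictures are saved under pics/ and viewed, and the job is handed in when it is done.

Besides the shell and the picture viewer there is one more tool, called after ">>>" in YAML: its name, and indented under it one key for each argument. carry_out: Moves the arm, as the interface text tells. Its arguments: {"type":"object","properties":{"commands":{"type":"array"},"force":{"type":"number"}},"required":["commands"]}

```bash
ls; mkdir -p pics
cat > h.py <<'E'
import numpy as np, cv2
from scipy.spatial.transform import Rotation as R
from plant import ctrl
def save(n,fn):
    im,d=ctrl.read_camera(n); cv2.imwrite('pics/'+fn+'.png',im[:,:,::-1]); np.savez('pics/'+fn+'.npz',im=im,d=d); return im,d
def fixedcam(n):
    i=ctrl.camera_info(n); Rm=cv2.Rodrigues(np.array(i['rvec'],float))[0]; t=np.array(i['tvec'],float).ravel(); return i,Rm,t
def pts(n,u,v,d):
    i,Rm,t=fixedcam(n); u=np.asarray(u,float);v=np.asarray(v,float)
    pc=np.stack([(u-i['cx'])/i['fx']*d,(v-i['cy'])/i['fy']*d,d],-1)
    return (pc-t)@Rm
def onplane(n,u,v,z):
    i,Rm,t=fixedcam(n); u=np.asarray(u,float);v=np.asarray(v,float)
    r=np.stack([(u-i['cx'])/i['fx'],(v-i['cy'])/i['fy'],np.ones_like(u)],-1)@Rm
    c=-t@Rm
    return c+r*((z-c[2])/r[...,2])[...,None]
def proj(n,P):
    i,Rm,t=fixedcam(n); pc=np.asarray(P)@Rm.T+t
    return np.stack([pc[...,0]/pc[...,2]*i['fx']+i['cx'],pc[...,1]/pc[...,2]*i['fy']+i['cy']],-1)
E
python3 - <<'E'
from h import *
np.set_printoptions(precision=4,suppress=True)
print(ctrl.get_state())
for n in ['side','top','wrist']:
    print(n,ctrl.camera_info(n)); save(n,n+'0')
E
```

```text
pics
{'time': 0.0, 'qpos': array([-1.401 ,  0.2872,  1.5782,  0.    ,  1.2786, -0.15  ]), 'dq': array([-0.0003,  0.0025, -0.0004,  0.0005,  0.0001,  0.0002]), 'joint_efforts': array([  0.0003, -40.5983, -29.2624,  -0.0001,   0.0059,   0.    ]), 'eef_pos': array([ 0.2121, -0.6401,  0.2469]), 'tcp_rot': array([ 0.9872,  0.1592,  0.    , -0.0012]), 'contact_force': array([-0.3927,  0.6036,  0.8746]), 'wrist_torque': array([-0.0299,  0.0148, -0.056 ]), 'opening': 1.0001696629241799}
side {'fx': 445.44921154926965, 'fy': 445.44921154926965, 'cx': 250.56218920668445, 'cy': 181.67394099331995, 'rvec': array([ 0.9708, -2.4217,  1.0716]), 'tvec': array([0.3693, 0.2253, 1.2326])}
top {'fx': 421.60186688442457, 'fy': 421.60186688442457, 'cx': 251.60483005862065, 'cy': 191.60654216992907, 'rvec': array([ 2.1914, -2.1927,  0.0705]), 'tvec': array([0.0615, 0.4546, 1.448 ])}
wrist {'fx': 297.3186396354542, 'fy': 297.3186396354542, 'cx': 259.1860160416635, 'cy': 194.9567866956284, 'mount': array([[-0.0003, -0.9529, -0.3031,  0.0787],
       [ 1.    , -0.0003, -0.0003,  0.0001],
       [ 0.0002, -0.3031,  0.9529, -0.1263],
       [ 0.    ,  0.    ,  0.    ,  1.    ]])}
```

View pics/top0.png

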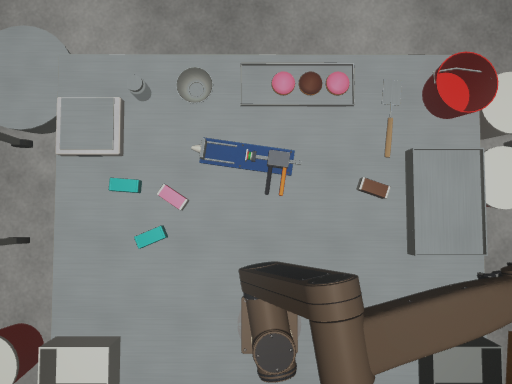

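View pics/side0.png

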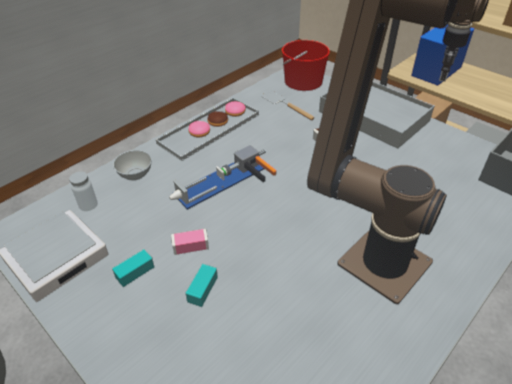

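View pics/wrist0.png

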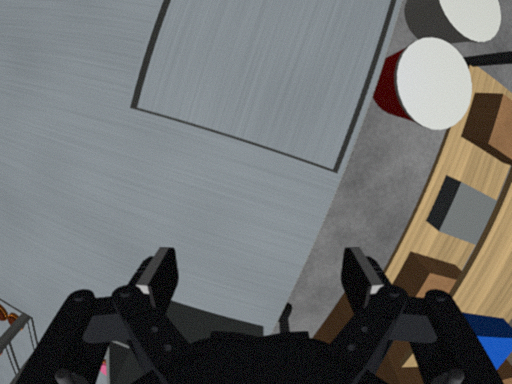

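The top view shows the pink cartridge at (173,197) and the brown one at (374,188), with turquoise decoys at (125,185) and (151,237). The dispenser is at (247,157), with its end plate on the left, its housing at (279,158), the black handle at (268,180) and the orange trigger at (283,180). Next I'll measure them.

```bash
cat > m.py <<'E'
from h import *
np.set_printoptions(precision=4,suppress=True)
def rect(n,fn,mask,z):
    k=cv2.connectedComponentsWithStats(mask.astype(np.uint8))
    return k
for n in ['top','side']:
    f=np.load(f'pics/{n}0.npz'); im=f['im'].astype(int); d=f['d']; hsv=cv2.cvtColor(f['im'],cv2.COLOR_RGB2HSV)
    H,S,V=[hsv[...,k].astype(int) for k in range(3)]
    masks={'pink':((H>160)&(H<178)&(S>80)&(V>120)),'blue':((H>105)&(H<125)&(S>120)&(V>50)),'orange':((H>5)&(H<16)&(S>200)&(V>150)),
     'white':((S<40)&(V>185))}
    for m,z in [('pink',.044),('blue',.012),('orange',.056)]:
        c=cv2.connectedComponentsWithStats(masks[m].astype(np.uint8))
        for i in range(1,c[0]):
            if c[2][i,4]<25: continue
            v,u=np.where(c[1]==i)
            P=onplane(n,u,v,z)
            D=pts(n,u,v,d[v,u])
            r=cv2.minAreaRect(P[:,:2].astype(np.float32))
            print(n,m,c[2][i],'rect',np.round(r[0],4),np.round(r[1],4),round(r[2],1),'depthz med',np.median(D[:,2]), 'depth xy',np.median(D,0)[:2])
E
python3 m.py
python3 - <<'E'
import cv2
a=cv2.imread('pics/top0.png')[125:215,150:310]; cv2.imwrite('pics/top0c.png',cv2.resize(a,None,fx=5,fy=5,interpolation=cv2.INTER_CUBIC))
a=cv2.imread('pics/side0.png')[140:260,155:285]; cv2.imwrite('pics/side0c.png',cv2.resize(a,None,fx=5,fy=5,interpolation=cv2.INTER_CUBIC))
E
```

```text
top pink [272  72  23  22 395] rect [ 0.83   -0.0473] [0.0738 0.076 ] 0.0 depthz med 0.03975327873227129 depth xy [ 0.8311 -0.0476]
top pink [327  72  22  22 393] rect [ 0.8301 -0.2355] [0.0726 0.0741] 89.3 depthz med 0.03966274645438712 depth xy [ 0.8314 -0.2364]
top blue [ 200  139   91   33 1244] rect [0.5794 0.0845] [0.306  0.0868] 81.9 depthz med 0.011213819371451196 depth xy [0.5864 0.1121]
top blue [287 164   5  11  38] rect [ 0.5336 -0.0691] [0.0139 0.0351] 89.6 depthz med 0.010610046718651338 depth xy [ 0.5337 -0.0708]
top blue [272 168  10   6  47] rect [ 0.5293 -0.0251] [0.0315 0.0173] 80.5 depthz med 0.010388924840145437 depth xy [ 0.5301 -0.0242]
side pink [226 101  20  12 189] rect [ 0.8239 -0.2342] [0.0765 0.0802] 42.7 depthz med 0.0409316057750104 depth xy [ 0.8259 -0.2326]
side pink [189 121  21  13 213] rect [ 0.8234 -0.0433] [0.077  0.0776] 42.8 depthz med 0.04104021137151202 depth xy [ 0.8245 -0.0432]
side pink [175 230  31  24 561] rect [0.4212 0.3395] [0.0807 0.071 ] 56.1 depthz med 0.042119564824762555 depth xy [0.4267 0.3365]
side blue [ 413   25   35   59 1319] rect [ 0.5229 -1.2754] [0.1231 0.6598] 23.4 depthz med -0.06099787051103959 depth xy [ 0.5606 -1.3634]
side blue [449  28  25  47 238] rect [ 0.4124 -1.3788] [0.0363 0.5648] 15.4 depthz med -0.1120032002266454 depth xy [ 0.4736 -1.5635]
side blue [255 166   7   5  25] rect [ 0.5253 -0.0498] [0.02   0.0211] 81.1 depthz med 0.012696818215678862 depth xy [ 0.5227 -0.0478]
side blue [180 168  72  40 793] rect [0.58   0.1086] [0.2594 0.0873] 81.5 depthz med 0.012752358394421773 depth xy [0.5653 0.1055]
```

View pics/top0c.png

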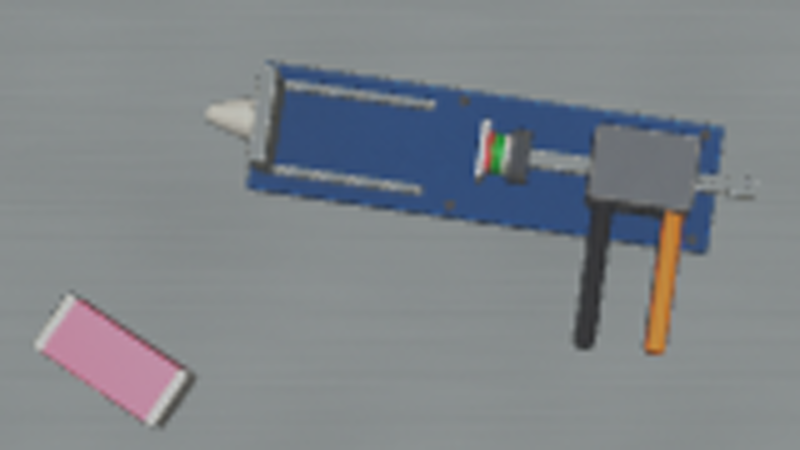

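View pics/side0c.png

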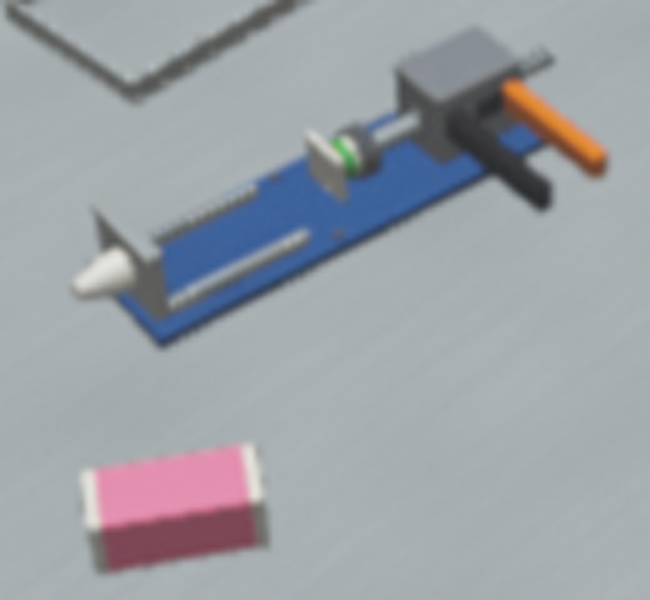

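```bash
cat > m2.py <<'E'
from h import *
np.set_printoptions(precision=4,suppress=True)
for n,roi in [('top',(150,125,310,215)),('side',(155,140,285,260))]:
    f=np.load(f'pics/{n}0.npz'); im=f['im']; d=f['d']; hsv=cv2.cvtColor(im,cv2.COLOR_RGB2HSV)
    H,S,V=[hsv[...,k].astype(int) for k in range(3)]
    R_=np.zeros(H.shape,bool); R_[roi[1]:roi[3],roi[0]:roi[2]]=1
    D=d; vv,uu=np.mgrid[0:384,0:512]; Z=pts(n,uu,vv,d)[...,2]
    b=R_&(H>100)&(H<128)&(S>100)
    v,u=np.where(b); P=onplane(n,u,v,.012)[:,:2].astype(np.float32)
    r=cv2.minAreaRect(P); print(n,'blue',r)
    o=R_&(H>5)&(H<22)&(S>150); v,u=np.where(o); P=onplane(n,u,v,.056)[:,:2].astype(np.float32); print(n,'orange',cv2.minAreaRect(P),len(P))
    # pink top face by depth height + ROI
    pr=R_&(((uu<192)&(vv>182)) if n=='top' else (vv>222))
    t=pr&(Z>.036)&(Z<.056); v,u=np.where(t); P=onplane(n,u,v,.044)[:,:2].astype(np.float32); print(n,'pinktop',cv2.minAreaRect(P),len(P),np.median(Z[t]))
    pm=pr&((H>155)|(H<4))&(S>60)&(V>150); v,u=np.where(pm); P=onplane(n,u,v,.044)[:,:2].astype(np.float32); print(n,'pinkcol',cv2.minAreaRect(P),len(P))
E
python3 m2.py
```

```text
top blue ((0.5785934925079346, 0.07753019779920578), (0.32093513011932373, 0.08795993775129318), 81.80980682373047)
top orange ((0.4863157272338867, -0.042250074446201324), (0.011691407300531864, 0.09288135170936584), 81.98290252685547) 97
top pinktop ((0.43624526262283325, 0.332011878490448), (0.10092180222272873, 0.04402204602956772), 55.81297302246094) 379 0.042964350276355215
top pinkcol ((0.4364323616027832, 0.3329087495803833), (0.08190909773111343, 0.04282115772366524), 55.7215690612793) 307
side blue ((0.577439546585083, 0.08600189536809921), (0.30619728565216064, 0.08984336256980896), 81.92272186279297)
side orange ((0.4850878119468689, -0.03943302109837532), (0.016230443492531776, 0.10372074693441391), 79.67475891113281) 91
side pinktop ((0.43225762248039246, 0.33242088556289673), (0.10000823438167572, 0.05221683159470558), 56.963523864746094) 478 0.04435341316774177
side pinkcol ((0.43387237191200256, 0.33148717880249023), (0.08195724338293076, 0.045649219304323196), 55.6202392578125) 361
```

```bash
cat > g.py <<'E'
from h import *
np.set_printoptions(precision=4,suppress=True)
def down(psi):
    p=np.radians(psi); x=np.array([np.cos(p),np.sin(p),0]); z=np.array([0,0,-1.]); return np.stack([x,np.cross(z,x),z],1)
def delta(pos,psi,base=None):
    s=ctrl.get_state(); 
    p0,R0=(s['eef_pos'],R.from_quat(s['tcp_rot']).as_matrix()) if base is None else base
    dp=R0.T@(np.asarray(pos)-p0); dr=R.from_matrix(R0.T@down(psi)).as_rotvec()
    print('dpos',np.round(dp,4),'drot',np.round(dr,3),'| t',round(s['time'],2),'rows~',max(np.linalg.norm(dp)/.0417,np.degrees(np.linalg.norm(dr))/7.16).round(1))
E
python3 -c "
from g import *
delta([.55,-.30,.27],18.3)
delta([.55,.08,.30],55.8)"
```

```text
dpos [ 0.4277 -0.2168 -0.0223] drot [-0.002 -0.     0.   ] | t 0.15 rows~ 11.5
dpos [ 0.5472 -0.5776 -0.0515] drot [-0.002 -0.001 -0.654] | t 0.15 rows~ 19.1
```

>>> carry_out:
  commands:
    - {"delta_pos": [0.428, -0.217, -0.022], "delta_rot": [0, 0, 0], "claw": 100}
    - {"delta_pos": [0.428, -0.217, -0.022], "delta_rot": [0, 0, 0], "claw": 100}
    - {"delta_pos": [0.428, -0.217, -0.022], "delta_rot": [0, 0, 0], "claw": 100}
    - {"delta_pos": [0.428, -0.217, -0.022], "delta_rot": [0, 0, 0], "claw": 100}
    - {"delta_pos": [0.428, -0.217, -0.022], "delta_rot": [0, 0, 0], "claw": 100}
    - {"delta_pos": [0.428, -0.217, -0.022], "delta_rot": [0, 0, 0], "claw": 100}
    - {"delta_pos": [0.428, -0.217, -0.022], "delta_rot": [0, 0, 0], "claw": 100}
    - {"delta_pos": [0.428, -0.217, -0.022], "delta_rot": [0, 0, 0], "claw": 100}

```text
time: 0.82
eef_pos: [0.4476, -0.4024, 0.263]
tcp_rot: [0.987, 0.159, -0.0, -0.001]
contact_force: [0.0, -0.7, 0.0]
opening: 1.002
```

```bash
python3 -c "
from g import *
s=ctrl.get_state(); print(s['eef_pos'],s['qpos'],s['contact_force'])
delta([.55,.06,.30],55.8)"
```

```text
[ 0.4476 -0.4024  0.263 ] [-0.901   0.1169  1.7467  0.001   1.28    0.3499] [ 0.0021 -0.6835  0.0194]
dpos [ 0.2425 -0.4069 -0.0361] drot [-0.002 -0.001 -0.654] | t 0.82 rows~ 11.4
```

>>> carry_out:
  commands:
    - {"delta_pos": [0.243, -0.407, -0.036], "delta_rot": [0, 0, -0.654], "claw": 100}
    - {"delta_pos": [0.243, -0.407, -0.036], "delta_rot": [0, 0, -0.654], "claw": 100}
    - {"delta_pos": [0.243, -0.407, -0.036], "delta_rot": [0, 0, -0.654], "claw": 100}
    - {"delta_pos": [0.243, -0.407, -0.036], "delta_rot": [0, 0, -0.654], "claw": 100}
    - {"delta_pos": [0.243, -0.407, -0.036], "delta_rot": [0, 0, -0.654], "claw": 100}
    - {"delta_pos": [0.243, -0.407, -0.036], "delta_rot": [0, 0, -0.654], "claw": 100}
    - {"delta_pos": [0.243, -0.407, -0.036], "delta_rot": [0, 0, -0.654], "claw": 100}
    - {"delta_pos": [0.243, -0.407, -0.036], "delta_rot": [0, 0, -0.654], "claw": 100}

```text
time: 1.48
eef_pos: [0.519, -0.0778, 0.2889]
tcp_rot: [0.884, 0.468, 0.0, -0.001]
contact_force: [1.4, 0.7, -0.6]
opening: 0.998
```

```bash
python3 -c "
from g import *
s=ctrl.get_state(); print(s['eef_pos'],s['dq'])
np.savez('pics/w1pose.npz',p=s['eef_pos'],q=s['tcp_rot'])
save('wrist','wrist1')
delta([.4355,.3325,.16],55.8)"
```

```text
[ 0.519  -0.0778  0.2889] [ 0.9571  0.0198 -0.0898  0.0011  0.0611  0.9501]
dpos [ 0.287  -0.2951  0.1327] drot [-0.003 -0.007  0.005] | t 1.53 rows~ 10.4
```

View pics/wrist1.png

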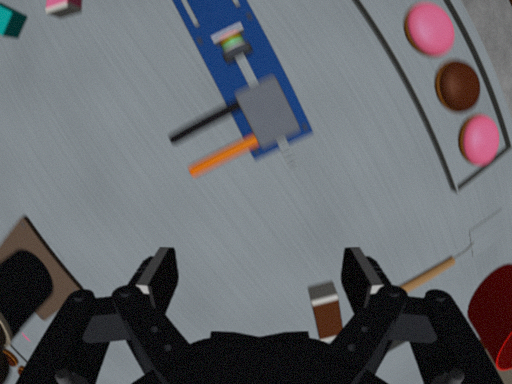

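>>> carry_out:
  commands:
    - {"delta_pos": [0.287, -0.295, 0.08], "delta_rot": [0, 0, 0], "claw": 100}
    - {"delta_pos": [0.287, -0.295, 0.08], "delta_rot": [0, 0, 0], "claw": 100}
    - {"delta_pos": [0.287, -0.295, 0.08], "delta_rot": [0, 0, 0], "claw": 100}
    - {"delta_pos": [0.287, -0.295, 0.08], "delta_rot": [0, 0, 0], "claw": 100}
    - {"delta_pos": [0.287, -0.295, 0.08], "delta_rot": [0, 0, 0], "claw": 100}
    - {"delta_pos": [0.287, -0.295, 0.08], "delta_rot": [0, 0, 0], "claw": 100}
    - {"delta_pos": [0.287, -0.295, 0.08], "delta_rot": [0, 0, 0], "claw": 100}
    - {"delta_pos": [0.287, -0.295, 0.08], "delta_rot": [0, 0, 0], "claw": 100}

```text
time: 2.2
eef_pos: [0.453, 0.2431, 0.229]
tcp_rot: [0.883, 0.47, 0.003, -0.003]
contact_force: [1.4, 0.2, 0.7]
opening: 0.997
```

```bash
python3 -c "
from g import *
delta([.4355,.3325,.16],55.8)"
```

```text
dpos [ 0.0639 -0.0642  0.0696] drot [-0.003 -0.007  0.005] | t 2.2 rows~ 2.7
```

>>> carry_out:
  commands:
    - {"delta_pos": [0.064, -0.064, 0.069], "delta_rot": [-0.003, -0.007, 0.005], "claw": 100}
    - {"delta_pos": [0.064, -0.064, 0.069], "delta_rot": [-0.003, -0.007, 0.005], "claw": 100}
    - {"delta_pos": [0.064, -0.064, 0.069], "delta_rot": [-0.003, -0.007, 0.005], "claw": 100}
    - {"delta_pos": [0.064, -0.064, 0.069], "delta_rot": [-0.003, -0.007, 0.005], "claw": 100}
    - {"delta_pos": [0.064, -0.064, 0.069], "delta_rot": [-0.003, -0.007, 0.005], "claw": 100}
    - {"delta_pos": [0.064, -0.064, 0.069], "delta_rot": [-0.003, -0.007, 0.005], "claw": 100}

```text
time: 2.7
eef_pos: [0.4361, 0.3321, 0.161]
tcp_rot: [0.884, 0.468, 0.0, 0.0]
contact_force: [0.9, 0.1, 0.2]
opening: 0.999
```

```bash
cat >> g.py <<'E'
def wrist_world(u,v,z,p,q):
    i=ctrl.camera_info('wrist'); M=np.array(i['mount'])
    dx=(np.asarray(u,float)-i['cx'])/i['fx']; dy=(np.asarray(v,float)-i['cy'])/i['fy']; th=np.hypot(dx,dy)+1e-9
    r=np.stack([np.sin(th)*dx/th,np.sin(th)*dy/th,np.cos(th)],-1)
    Rw=R.from_quat(q).as_matrix(); c=Rw@M[:3,3]+p; w=r@(Rw@M[:3,:3]).T
    return c+w*((z-c[2])/w[...,2])[...,None]
def snap(fn):
    s=ctrl.get_state(); im,d=save('wrist',fn); np.savez('pics/'+fn+'p.npz',p=s['eef_pos'],q=s['tcp_rot']); print(s['eef_pos'],s['dq']); return im,s['eef_pos'],s['tcp_rot']
E
python3 -c "
from g import *
im,p,q=snap('wrist2')
h=cv2.cvtColor(im,cv2.COLOR_RGB2HSV).astype(int)
m=((h[...,0]>155)|(h[...,0]<4))&(h[...,1]>60)&(h[...,2]>150)
c=cv2.connectedComponentsWithStats(m.astype(np.uint8)); 
for i in range(1,c[0]):
  if c[2][i,4]>1500:
    v,u=np.where(c[1]==i); print(c[2][i],cv2.minAreaRect(wrist_world(u,v,.044,p,q)[:,:2].astype(np.float32)))
delta([.4355,.3325,.16],55.8)"
```

```text
[0.4361 0.3321 0.161 ] [-0.0224 -0.0232 -0.0134  0.0014 -0.0001  0.0005]
[ 234  148   52   93 4638] ((0.4373280704021454, 0.33112478256225586), (0.0839521512389183, 0.043128594756126404), 56.04045867919922)
dpos [-0.0001 -0.0012  0.0016] drot [ 0.001 -0.002 -0.   ] | t 2.75 rows~ 0.0
```

View pics/wrist2.png

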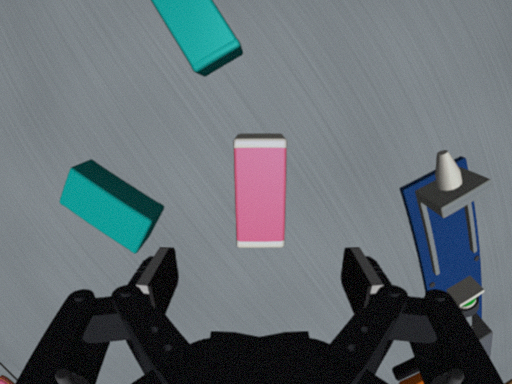

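The wrist view shows the pink cartridge at (234–286, 135–248), centred between the fingers and aligned with them. I'll descend and grip.

>>> carry_out:
  commands:
    - {"delta_pos": [0.0, 0.0, 0.04], "delta_rot": [0, 0, -0.003], "claw": 100}
    - {"delta_pos": [0.0, 0.0, 0.08], "delta_rot": [0, 0, -0.003], "claw": 100}
    - {"delta_pos": [0.0, 0.0, 0.11], "delta_rot": [0, 0, -0.003], "claw": 100}
    - {"delta_pos": [0.0, 0.0, 0.129], "delta_rot": [0, 0, -0.003], "claw": 100}
    - {"delta_pos": [0.0, 0.0, 0.129], "delta_rot": [0, 0, -0.003], "claw": 100}
    - {"delta_pos": [0.0, 0.0, 0.129], "delta_rot": [0, 0, -0.003], "claw": 100}
    - {"delta_pos": [0.0, 0.0, 0.129], "delta_rot": [0, 0, -0.003], "claw": 40}
    - {"delta_pos": [0.0, 0.0, 0.129], "delta_rot": [0, 0, -0.003], "claw": 40}
  force: 60

```text
time: 3.42
eef_pos: [0.4391, 0.3326, 0.0355]
tcp_rot: [0.883, 0.469, 0.004, 0.0]
contact_force: [-0.5, 0.5, 0.6]
opening: 0.751
```

>>> carry_out:
  commands:
    - {"delta_pos": [0, 0, 0], "delta_rot": [0, 0, 0], "claw": 30}
    - {"delta_pos": [0, 0, 0], "delta_rot": [0, 0, 0], "claw": 30}
    - {"delta_pos": [0, 0, 0], "delta_rot": [0, 0, 0], "claw": 30}
    - {"delta_pos": [0, 0, 0], "delta_rot": [0, 0, 0], "claw": 30}
  force: 60

```text
time: 3.75
eef_pos: [0.441, 0.3337, 0.0384]
tcp_rot: [0.883, 0.469, 0.006, 0.0]
contact_force: [0.0, -0.1, 7.3]
opening: 0.5
```

```bash
python3 -c "
from g import *
im,p,q=snap('wrist3')
delta([p[0],p[1],.16],55.8)
delta([.57,.14,.17],81.85)"
```

```text
[0.441  0.3337 0.0384] [ 0.0009 -0.0004 -0.0009  0.0002  0.0017 -0.0008]
dpos [ 0.0013  0.0008 -0.1216] drot [ 0.006 -0.011  0.002] | t 3.8 rows~ 2.9
dpos [-0.0866  0.2162 -0.1311] drot [ 0.009 -0.009 -0.453] | t 3.8 rows~ 6.4
```

View pics/wrist3.png

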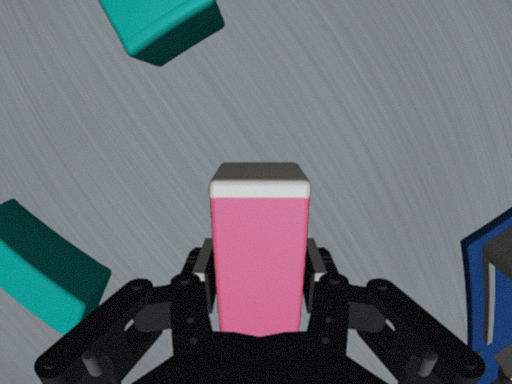

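The cartridge is held at its middle (width 0.50 of the stroke, about 43 mm). I'll lift it and carry it over the dispenser.

>>> carry_out:
  commands:
    - {"delta_pos": [0, 0, -0.04], "delta_rot": [0.006, -0.011, 0.002], "claw": 30}
    - {"delta_pos": [0, 0, -0.08], "delta_rot": [0.006, -0.011, 0.002], "claw": 30}
    - {"delta_pos": [-0.02, 0.05, -0.12], "delta_rot": [0.009, -0.009, -0.1], "claw": 30}
    - {"delta_pos": [-0.04, 0.09, -0.135], "delta_rot": [0.009, -0.009, -0.2], "claw": 30}
    - {"delta_pos": [-0.055, 0.13, -0.135], "delta_rot": [0.009, -0.009, -0.3], "claw": 30}
    - {"delta_pos": [-0.07, 0.17, -0.135], "delta_rot": [0.009, -0.009, -0.4], "claw": 30}
    - {"delta_pos": [-0.087, 0.216, -0.135], "delta_rot": [0.009, -0.009, -0.453], "claw": 30}
    - {"delta_pos": [-0.087, 0.216, -0.135], "delta_rot": [0.009, -0.009, -0.453], "claw": 30}
  force: 60

```text
time: 4.47
eef_pos: [0.5703, 0.1377, 0.1744]
tcp_rot: [0.755, 0.656, 0.0, 0.0]
contact_force: [-0.5, 1.3, -2.8]
opening: 0.499
```

```bash
python3 -c "
from g import *
delta([.57,.14,.17],81.85)"
```

```text
dpos [ 0.0022 -0.0007  0.0044] drot [0.001 0.    0.002] | t 4.47 rows~ 0.1
```

>>> carry_out:
  commands:
    - {"delta_pos": [0, 0, 0], "delta_rot": [0, 0, 0], "claw": 30}
    - {"delta_pos": [0, 0, 0], "delta_rot": [0, 0, 0], "claw": 30}
    - {"delta_pos": [0, 0, 0], "delta_rot": [0, 0, 0], "claw": 30}

```text
time: 4.72
eef_pos: [0.5697, 0.1377, 0.1739]
tcp_rot: [0.755, 0.655, -0.0, -0.0]
contact_force: [-1.0, 0.4, -3.3]
opening: 0.498
```

```bash
python3 -c "
from g import *
im,p,q=snap('wrist4'); save('top','top4'); save('side','side4')
a=cv2.imread('pics/side4.png')[140:260,155:285]; cv2.imwrite('pics/side4c.png',cv2.resize(a,None,fx=5,fy=5,interpolation=cv2.INTER_CUBIC))
"
```

```text
[0.5697 0.1377 0.1739] [ 0.0328 -0.005   0.0135 -0.     -0.0006 -0.0016]
```

View pics/wrist4.png

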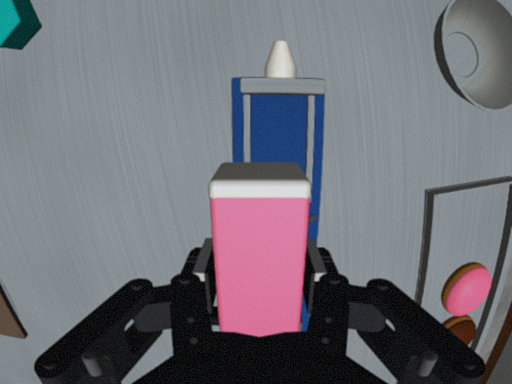

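View pics/side4c.png

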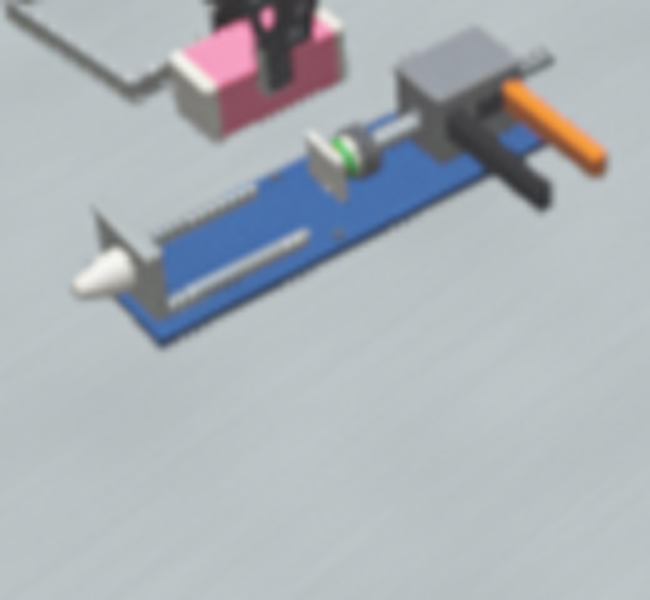

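```bash
python3 -c "
from g import *
f=np.load('pics/wrist4.npz'); w=np.load('pics/wrist4p.npz'); p,q=w['p'],w['q']; im=f['im']
h=cv2.cvtColor(im,cv2.COLOR_RGB2HSV).astype(int)
b=(h[...,0]>100)&(h[...,0]<128)&(h[...,1]>110)
L=[];Rr=[]
for v in range(100,160,4):
  u=np.where(b[v,200:360])[0]+200; L.append((u.min()-.5,v)); Rr.append((u.max()+.5,v))
L=np.array(L);Rr=np.array(Rr)
a=wrist_world(L[:,0],L[:,1],.012,p,q); c=wrist_world(Rr[:,0],Rr[:,1],.012,p,q)
for X in (a,c):
  k=np.polyfit(X[:,1],X[:,0],1); print('edge',X[0],X[-1],'dir deg',90-np.degrees(np.arctan(k[0])))
g=im.astype(int).sum(2); print('col283',[(v,g[v,283]) for v in range(60,102,2)])
print('col260',[(v,g[v,260],h[v,260,1]) for v in range(72,102,1)])
print('cart col260',[(v,tuple(im[v,260])) for v in range(158,202,2)])
"
```

```text
edge [0.5559 0.222  0.012 ] [0.5483 0.1676 0.012 ] dir deg 82.27858531927569
edge [0.6438 0.2107 0.012 ] [0.6358 0.1556 0.012 ] dir deg 82.04782965668298
col283 [(60, np.int64(643)), (62, np.int64(645)), (64, np.int64(647)), (66, np.int64(645)), (68, np.int64(653)), (70, np.int64(638)), (72, np.int64(651)), (74, np.int64(646)), (76, np.int64(651)), (78, np.int64(447)), (80, np.int64(412)), (82, np.int64(428)), (84, np.int64(422)), (86, np.int64(427)), (88, np.int64(421)), (90, np.int64(441)), (92, np.int64(343)), (94, np.int64(160)), (96, np.int64(212)), (98, np.int64(190)), (100, np.int64(199))]
col260 [(72, np.int64(438), np.int64(22)), (73, np.int64(421), np.int64(21)), (74, np.int64(427), np.int64(21)), (75, np.int64(428), np.int64(16)), (76, np.int64(388), np.int64(26)), (77, np.int64(296), np.int64(47)), (78, np.int64(403), np.int64(11)), (79, np.int64(438), np.int64(15)), (80, np.int64(432), np.int64(24)), (81, np.int64(438), np.int64(23)), (82, np.int64(426), np.int64(24)), (83, np.int64(409), np.int64(22)), (84, np.int64(418), np.int64(21)), (85, np.int64(416), np.int64(25))
[... 1040 characters left out ...]
))), (176, (np.uint8(76), np.uint8(73), np.uint8(72))), (178, (np.uint8(86), np.uint8(86), np.uint8(83))), (180, (np.uint8(138), np.uint8(137), np.uint8(133))), (182, (np.uint8(188), np.uint8(186), np.uint8(181))), (184, (np.uint8(196), np.uint8(197), np.uint8(197))), (186, (np.uint8(212), np.uint8(216), np.uint8(220))), (188, (np.uint8(219), np.uint8(221), np.uint8(224))), (190, (np.uint8(218), np.uint8(221), np.uint8(222))), (192, (np.uint8(217), np.uint8(220), np.uint8(220))), (194, (np.uint8(219), np.uint8(222), np.uint8(217))), (196, (np.uint8(216), np.uint8(216), np.uint8(209))), (198, (np.uint8(217), np.uint8(144), np.uint8(170))), (200, (np.uint8(219), np.uint8(124), np.uint8(165)))]
```

```bash
python3 -c "
from g import *
w=np.load('pics/wrist4p.npz'); p,q=w['p'],w['q']
th=np.radians(82.0); yd=np.array([np.cos(th),np.sin(th)]); xd=np.array([yd[1],-yd[0]])
ep=wrist_world(283,92.3,.067,p,q)[:2]
eu=wrist_world(280,92.3,.067,p,q)[:2]
mid=(np.array([.5559,.222])+np.array([.6438,.2107])+np.array([.5483,.1676])+np.array([.6358,.1556]))/4
print('ep',ep,'along',ep@yd,'mid across',mid@xd, 'tcp',p[:2]@yd,p[:2]@xd)
for v,z in ((162,.1355),(180,.1795)):
  c=wrist_world(260,v,z,p,q)[:2]; print('front',c,c@yd - p[:2]@yd, c@xd-p[:2]@xd)
bed=mid@xd*xd+(ep@yd-.05)*yd; print('bed wrist',bed,'origin',bed-.125*yd)
# from top blue
B=np.array([.5786,.0775]); print('blue ctr top across',B@xd,'along',B@yd, 'side',np.array([.5774,.086])@xd)
O=np.array([.4863,-.04225]); print('trigger along top',O@yd,'-> origin along',O@yd+.103,'wrist origin along',ep@yd-.175)
print('trigger from wrist1')
for l,r in ((207,275),(217,301)):pass
for u in (233,300):
  for v in (100,):
    pass
print([ (tuple(wrist_world(u,182,.1795,p,q)[:2]@xd-p[:2]@xd for u in (211,309)))])
"
```

```text
ep [0.601 0.221] along 0.30245578194282363 mid across 0.5638500188126105 tcp 0.21562658995968642 0.5449809923981402
front [0.5774 0.1821] 0.045078238095951684 0.0015016258710984776
front [0.5775 0.1832] 0.0461551969660412 0.0014183294082465991
bed wrist [0.5935 0.1715] origin [0.5761 0.0477]
blue ctr top across 0.5621831892494675 along 0.15727133154296558 side 0.5598118962088171
trigger along top 0.025841053092548492 -> origin along 0.12884105309254848 wrist origin along 0.12745578194282364
trigger from wrist1
[(np.float64(-0.019374825376141658), np.float64(0.022222857856858957))]
```

```bash
python3 -c "
from g import *
th=np.radians(82.0); yd=np.array([np.cos(th),np.sin(th)]); xd=np.array([yd[1],-yd[0]])
t=xd*.562+yd*.2525; print(t)
delta([*t,.11],82.);delta([*t,.052],82.)"
```

```text
[0.5917 0.1718]
dpos [0.0357 0.0177 0.064 ] drot [-0.     0.     0.001] | t 4.87 rows~ 1.8
dpos [0.0357 0.0177 0.122 ] drot [-0.     0.     0.001] | t 4.87 rows~ 3.1
```

>>> carry_out:
  commands:
    - {"delta_pos": [0.036, 0.0175, 0.0], "delta_rot": [0, 0, 0.001], "claw": 30}
    - {"delta_pos": [0.036, 0.0175, 0.03], "delta_rot": [0, 0, 0.001], "claw": 30}
    - {"delta_pos": [0.036, 0.0175, 0.06], "delta_rot": [0, 0, 0.001], "claw": 30}
    - {"delta_pos": [0.036, 0.0175, 0.085], "delta_rot": [0, 0, 0.001], "claw": 30}
    - {"delta_pos": [0.036, 0.0175, 0.1], "delta_rot": [0, 0, 0.001], "claw": 30}
    - {"delta_pos": [0.036, 0.0175, 0.105], "delta_rot": [0, 0, 0.001], "claw": 30}
    - {"delta_pos": [0.036, 0.0175, 0.105], "delta_rot": [0, 0, 0.001], "claw": 30}

```text
time: 5.45
eef_pos: [0.5896, 0.1731, 0.067]
tcp_rot: [0.754, 0.657, -0.002, -0.001]
contact_force: [-0.3, -0.4, -2.3]
opening: 0.501
```

```bash
python3 -c "
from g import *
im,p,q=snap('wrist5'); save('side','side5')
a=cv2.imread('pics/side5.png')[140:260,155:285]; cv2.imwrite('pics/side5c.png',cv2.resize(a,None,fx=5,fy=5,interpolation=cv2.INTER_CUBIC))
t=[.5917,.1718]
delta([*t,.052],82.)"
```

```text
[0.5896 0.1731 0.067 ] [-0.0054 -0.0342 -0.0408  0.0006  0.0114 -0.0011]
dpos [-0.0012 -0.0003  0.0181] drot [ 0.001 -0.     0.001] | t 5.55 rows~ 0.4
```

View pics/wrist5.png

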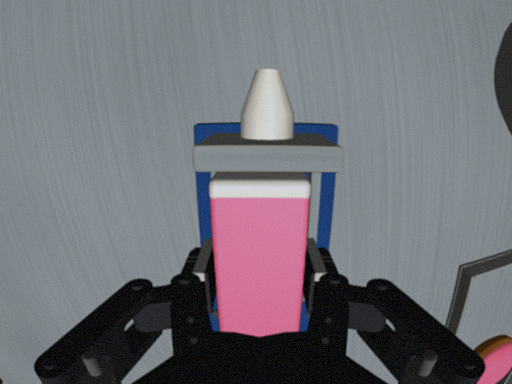

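View pics/side5c.png

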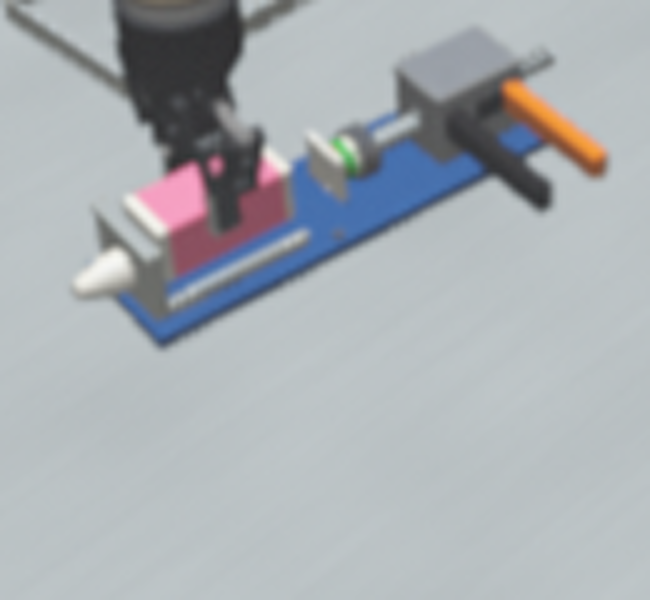

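```bash
python3 -c "
from g import *
w=np.load('pics/wrist5p.npz'); p,q=w['p'],w['q']
th=np.radians(82.0); yd=np.array([np.cos(th),np.sin(th)]); xd=np.array([yd[1],-yd[0]])
f=lambda u,v,z:( (wrist_world(u,v,z,p,q)[:2]-p[:2])@xd, (wrist_world(u,v,z,p,q)[:2]-p[:2])@yd)
print('plate L,R',f(193,158,.067),f(342,158,.067)); print('plate inner edge',f(267,172,.067))
zt=p[2]-.0384+.044
print('cart L R',f(211,185,zt),f(309,185,zt),f(260,180,zt))
print('base L R at far edge',f(194.5,124,.012),f(337.5,126,.012))
im=np.load('pics/wrist5.npz')['im']; print([(u,tuple(int(k) for k in im[205,u])) for u in range(308,340,2)])
print([(u,tuple(int(k) for k in im[205,u])) for u in range(190,214,2)])
"
```

```text
plate L,R (np.float64(-0.028100361802538998), np.float64(0.054742658944806184)) (np.float64(0.03746210302537641), np.float64(0.055035530806624225))
plate inner edge (np.float64(0.004322389718002305), np.float64(0.04832830375437727))
cart L R (np.float64(-0.019563482251909146), np.float64(0.04399442878434423)) (np.float64(0.022129516864070775), np.float64(0.04410006872002484)) (np.float64(0.0012849788363385782), np.float64(0.046188347413104305))
base L R at far edge (np.float64(-0.03913722662266677), np.float64(0.06596838258498937)) (np.float64(0.049127819240725124), np.float64(0.06518212983985902))
[(308, (164, 72, 97)), (310, (111, 118, 115)), (312, (132, 142, 145)), (314, (131, 138, 140)), (316, (139, 145, 149)), (318, (123, 132, 138)), (320, (35, 65, 115)), (322, (34, 63, 117)), (324, (29, 63, 116)), (326, (23, 60, 114)), (328, (27, 60, 114)), (330, (31, 60, 113)), (332, (50, 72, 112)), (334, (129, 138, 140)), (336, (135, 140, 145)), (338, (134, 142, 147))]
[(190, (129, 138, 142)), (192, (136, 145, 149)), (194, (138, 145, 151)), (196, (128, 132, 137)), (198, (48, 68, 109)), (200, (28, 65, 118)), (202, (23, 56, 114)), (204, (32, 65, 120)), (206, (36, 63, 119)), (208, (22, 56, 117)), (210, (114, 57, 90)), (212, (197, 90, 120))]
```

>>> carry_out:
  commands:
    - {"delta_pos": [-0.003, 0.0035, 0.0], "delta_rot": [0.001, 0, 0.001], "claw": 30}
    - {"delta_pos": [-0.003, 0.0035, 0.005], "delta_rot": [0.001, 0, 0.001], "claw": 30}
    - {"delta_pos": [-0.003, 0.0035, 0.01], "delta_rot": [0.001, 0, 0.001], "claw": 30}
    - {"delta_pos": [-0.003, 0.0035, 0.016], "delta_rot": [0.001, 0, 0.001], "claw": 30}
    - {"delta_pos": [-0.003, 0.0035, 0.016], "delta_rot": [0.001, 0, 0.001], "claw": 30}
    - {"delta_pos": [-0.003, 0.0035, 0.016], "delta_rot": [0.001, 0, 0.001], "claw": 30}

```text
time: 6.05
eef_pos: [0.5945, 0.1693, 0.0532]
tcp_rot: [0.755, 0.656, -0.0, -0.0]
contact_force: [0.3, 0.0, -2.7]
opening: 0.5
```

```bash
python3 -c "
from g import *
im,p,q=snap('wrist6'); print(ctrl.get_state()['contact_force'])
th=np.radians(82.0); yd=np.array([np.cos(th),np.sin(th)]); xd=np.array([yd[1],-yd[0]])
f=lambda u,v,z:( (wrist_world(u,v,z,p,q)[:2]-p[:2])@xd, (wrist_world(u,v,z,p,q)[:2]-p[:2])@yd)
"
```

```text
[0.5945 0.1693 0.0532] [ 0.0027 -0.0071 -0.0103 -0.0021 -0.0012 -0.0009]
[ 0.5283 -0.4025 -2.2301]
```

View pics/wrist6.png

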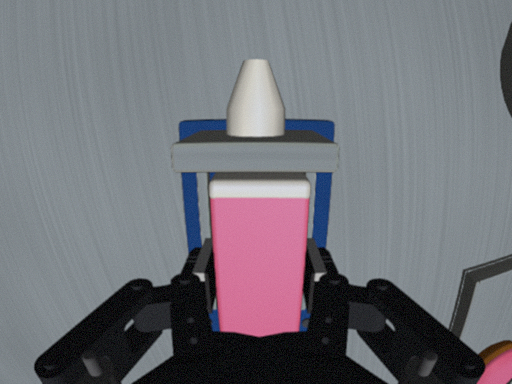

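The cartridge sits centred between the rails with a small gap to the end plate. I'll lower the last few millimetres and release.

>>> carry_out:
  commands:
    - {"delta_pos": [0, -0.001, 0.002], "delta_rot": [0, 0, 0], "claw": 30}
    - {"delta_pos": [0, -0.001, 0.004], "delta_rot": [0, 0, 0], "claw": 30}
    - {"delta_pos": [0, -0.001, 0.004], "delta_rot": [0, 0, 0], "claw": 30}
    - {"delta_pos": [0, -0.001, 0.004], "delta_rot": [0, 0, 0], "claw": 30}

```text
time: 6.43
eef_pos: [0.5941, 0.1694, 0.0507]
tcp_rot: [0.755, 0.656, -0.0, -0.0]
contact_force: [-2.9, -1.3, 4.2]
opening: 0.502
```

>>> carry_out:
  commands:
    - {"delta_pos": [0, 0, 0], "delta_rot": [0, 0, 0], "claw": 100}
    - {"delta_pos": [0, 0, 0], "delta_rot": [0, 0, 0], "claw": 100}
    - {"delta_pos": [0, 0, 0], "delta_rot": [0, 0, 0], "claw": 100}
    - {"delta_pos": [0, 0, -0.01], "delta_rot": [0, 0, 0], "claw": 100}
    - {"delta_pos": [0, 0, -0.04], "delta_rot": [0, 0, 0], "claw": 100}
    - {"delta_pos": [0, 0, -0.08], "delta_rot": [0, 0, 0], "claw": 100}
    - {"delta_pos": [0, 0, -0.11], "delta_rot": [0, 0, 0], "claw": 100}
    - {"delta_pos": [0, 0, -0.11], "delta_rot": [0, 0, 0], "claw": 100}

```text
time: 7.1
eef_pos: [0.599, 0.1702, 0.1704]
tcp_rot: [0.755, 0.656, 0.006, 0.004]
contact_force: [0.8, 0.1, 2.1]
opening: 0.999
```

```bash
python3 -c "
from g import *
im,p,q=snap('wrist7'); save('side','side7')
a=cv2.imread('pics/side7.png')[140:260,155:285]; cv2.imwrite('pics/side7c.png',cv2.resize(a,None,fx=5,fy=5,interpolation=cv2.INTER_CUBIC))
"
```

```text
[0.599  0.1702 0.1704] [-0.      0.049   0.0569 -0.0023 -0.0603 -0.0001]
```

View pics/wrist7.png

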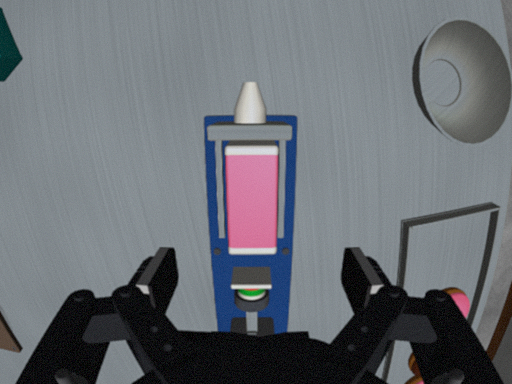

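View pics/side7c.png

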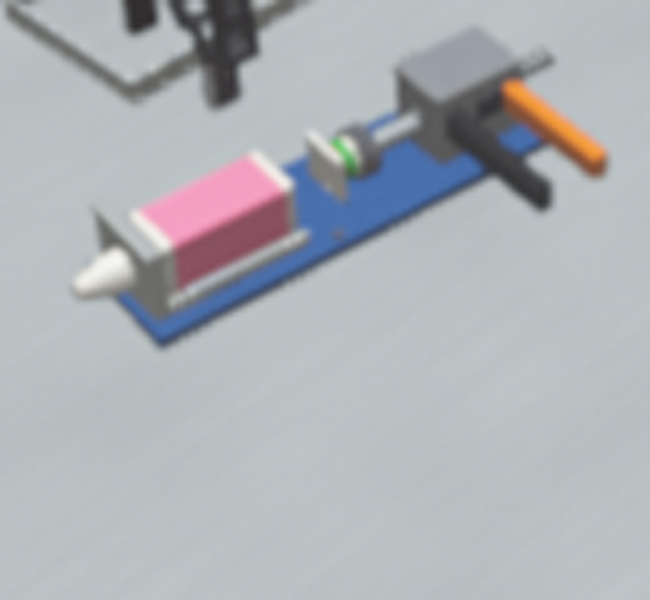

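```bash
cp pics/top4.png /tmp/; python3 -c "
from g import *
w=np.load('pics/wrist7p.npz'); p,q=w['p'],w['q']; im=np.load('pics/wrist7.npz')['im']
h=cv2.cvtColor(im,cv2.COLOR_RGB2HSV).astype(int); b=(h[...,0]>100)&(h[...,0]<128)&(h[...,1]>110)
L=[];Rr=[]
for v in range(145,245,5):
  u=np.where(b[v,180:320])[0]+180; L.append((u.min()-.5,v)); Rr.append((u.max()+.5,v))
L=np.array(L);Rr=np.array(Rr)
a=wrist_world(L[:,0],L[:,1],.012,p,q); c=wrist_world(Rr[:,0],Rr[:,1],.012,p,q)
for X in (a,c): print('dir',90-np.degrees(np.arctan(np.polyfit(X[:,1],X[:,0],1)[0])))
th=np.radians(82.0); yd=np.array([np.cos(th),np.sin(th)]); xd=np.array([yd[1],-yd[0]])
print('across',(a[:,:2]@xd).mean(),(c[:,:2]@xd).mean(),((a+c)[:,:2]@xd).mean()/2)
g=lambda u,v,z: (wrist_world(u,v,z,p,q)[:2]@xd,wrist_world(u,v,z,p,q)[:2]@yd)
print('plate',g(208,132,.067),g(292,132,.067),'inner top',g(250,140,.067),'base far',g(250,116.5,.012))
print('cart far/near',g(250,148,.056),g(250,253,.056), 'LR',g(226.5,150,.056),g(277.5,150,.056))
print('pad top edge face',g(250,268,.054))
delta([.5,.02,.2],-8)
"
```

```text
dir 82.03837564086098
dir 81.94722257567778
across 0.5198762509244814 0.6081880094776699 0.5640321302010758
plate (np.float64(0.5322160655927246), np.float64(0.30862135309943306)) (np.float64(0.5974267527721857), np.float64(0.30824662851353424)) inner top (np.float64(0.564856393639972), np.float64(0.30184803627811385)) base far (np.float64(0.5640871166559648), np.float64(0.3179536339180341))
cart far/near (np.float64(0.5646431231295334), np.float64(0.2939316806345367)) (np.float64(0.5637140655231804), np.float64(0.19796930637354437)) LR (np.float64(0.5453655194658206), np.float64(0.29245583116551943)) (np.float64(0.5871399457006005), np.float64(0.2922576890060986))
pad top edge face (np.float64(0.5634555276440915), np.float64(0.18051074980792298))
dpos [-0.1615 -0.0736 -0.0369] drot [ 0.003 -0.005  1.571] | t 7.2 rows~ 12.6
```

```bash
python3 -c "
from g import *
th=np.radians(82.0); yd=np.array([np.cos(th),np.sin(th)]); xd=np.array([yd[1],-yd[0]])
t=xd*.484+yd*.048; print(t, ctrl.get_state()['qpos'])
delta([*t,.17],-8)
w=np.load('pics/wrist7p.npz'); p,q=w['p'],w['q']
for v,z in ((268,.018),(286,.054)): print(wrist_world(250,v,z,p,q)[:2]@yd-.127)
"
```

```text
[ 0.486  -0.0198] [ 0.1139  0.2435  1.7905 -0.      1.1026  0.2533]
dpos [-0.2029 -0.0821 -0.007 ] drot [ 0.003 -0.005  1.571] | t 7.2 rows~ 12.6
0.031462348887260294
0.03247262536904799
```

>>> carry_out:
  commands:
    - {"delta_pos": [-0.203, -0.082, -0.007], "delta_rot": [0.003, -0.005, 0.95], "claw": 100}
    - {"delta_pos": [-0.203, -0.082, -0.007], "delta_rot": [0.003, -0.005, 0.95], "claw": 100}
    - {"delta_pos": [-0.203, -0.082, -0.007], "delta_rot": [0.003, -0.005, 0.95], "claw": 100}
    - {"delta_pos": [-0.203, -0.082, -0.007], "delta_rot": [0.003, -0.005, 0.95], "claw": 100}
    - {"delta_pos": [-0.203, -0.082, -0.007], "delta_rot": [0.003, -0.005, 0.95], "claw": 100}
    - {"delta_pos": [-0.203, -0.082, -0.007], "delta_rot": [0.003, -0.005, 0.95], "claw": 100}
    - {"delta_pos": [-0.203, -0.082, -0.007], "delta_rot": [0.003, -0.005, 0.95], "claw": 100}
    - {"delta_pos": [-0.203, -0.082, -0.007], "delta_rot": [0.003, -0.005, 0.95], "claw": 100}

```text
time: 7.87
eef_pos: [0.4844, -0.0208, 0.1682]
tcp_rot: [0.972, 0.234, -0.002, 0.0]
contact_force: [0.3, -0.1, -0.3]
opening: 0.999
```

```bash
python3 -c "
from g import *
delta([.486,-.0198,.17],-8)"
```

```text
dpos [ 0.0019 -0.0001 -0.0018] drot [0.    0.004 0.613] | t 7.87 rows~ 4.9
```

>>> carry_out:
  commands:
    - {"delta_pos": [0.002, 0, 0.02], "delta_rot": [0, 0.004, 0.613], "claw": 100}
    - {"delta_pos": [0.002, 0, 0.02], "delta_rot": [0, 0.004, 0.613], "claw": 100}
    - {"delta_pos": [0.002, 0, 0.02], "delta_rot": [0, 0.004, 0.613], "claw": 100}
    - {"delta_pos": [0.002, 0, 0.02], "delta_rot": [0, 0.004, 0.613], "claw": 100}
    - {"delta_pos": [0.002, 0, 0.02], "delta_rot": [0, 0.004, 0.613], "claw": 100}
    - {"delta_pos": [0.002, 0, 0.02], "delta_rot": [0, 0.004, 0.613], "claw": 100}
    - {"delta_pos": [0.002, 0, 0.02], "delta_rot": [0, 0.004, 0.613], "claw": 100}
    - {"delta_pos": [0.002, 0, 0.02], "delta_rot": [0, 0.004, 0.613], "claw": 100}

```text
time: 8.53
eef_pos: [0.4855, -0.0197, 0.1473]
tcp_rot: [0.998, -0.068, -0.001, -0.0]
contact_force: [-0.8, 0.1, -0.3]
opening: 1.004
```

```bash
python3 -c "
from g import *
im,p,q=snap('wrist8')
delta([.486,-.0198,.043],-8)"
```

```text
[ 0.4855 -0.0197  0.1473] [ 0.0004 -0.0059 -0.0088 -0.0008 -0.001   0.0099]
dpos [ 0.0004 -0.      0.1046] drot [-0.     0.001  0.002] | t 8.58 rows~ 2.5
```

View pics/wrist8.png

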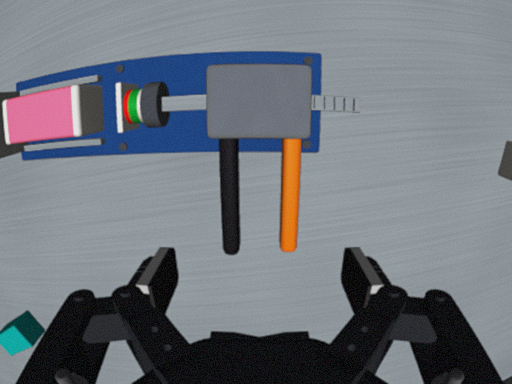

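```bash
python3 -c "
from g import *
w=np.load('pics/wrist8p.npz'); p,q=w['p'],w['q']; im=np.load('pics/wrist8.npz')['im']
th=np.radians(82.0); yd=np.array([np.cos(th),np.sin(th)]); xd=np.array([yd[1],-yd[0]])
h=cv2.cvtColor(im,cv2.COLOR_RGB2HSV).astype(int)
for v in (160,200,235):
  k=np.where(im[v,205:250].sum(1)<200)[0]+205; o=np.where((h[v,260:320,0]<22)&(h[v,260:320,1]>150))[0]+260
  for a,z in ((k,.057),(o,.056)):
    for u in (a.min()-.5,a.max()+.5):
      X=wrist_world(u,v,z,p,q)[:2]-p[:2]; print(v,u,'rel tcp xd %.4f yd %.4f'%(X@xd,X@yd))
o=(h[...,0]<22)&(h[...,1]>150)&(np.mgrid[:384,:512][0]<260); v=np.where(o)[0].max(); print('orange tip v',v,(wrist_world(290,v,.045,p,q)[:2]-p[:2])@xd)
"
```

```text
160 219.5 rel tcp xd 0.0368 yd 0.0301
160 237.5 rel tcp xd 0.0367 yd 0.0166
160 282.5 rel tcp xd 0.0366 yd -0.0169
160 299.5 rel tcp xd 0.0367 yd -0.0296
200 220.5 rel tcp xd 0.0054 yd 0.0304
200 238.5 rel tcp xd 0.0054 yd 0.0164
200 280.5 rel tcp xd 0.0052 yd -0.0160
200 298.5 rel tcp xd 0.0052 yd -0.0301
235 222.5 rel tcp xd -0.0245 yd 0.0300
235 239.5 rel tcp xd -0.0244 yd 0.0162
235 279.5 rel tcp xd -0.0248 yd -0.0161
235 296.5 rel tcp xd -0.0249 yd -0.0299
orange tip v 258 -0.052709623363461335
```

The handle and trigger are centred exactly between the jaws (±30 mm). The wrist view also shows the pad at u≈121 and the cartridge's near end at u≈103. I'll descend.

>>> carry_out:
  commands:
    - {"delta_pos": [-0.005, 0, 0.03], "delta_rot": [0, 0, 0], "claw": 100}
    - {"delta_pos": [-0.005, 0, 0.06], "delta_rot": [0, 0, 0], "claw": 100}
    - {"delta_pos": [-0.005, 0, 0.09], "delta_rot": [0, 0, 0], "claw": 100}
    - {"delta_pos": [-0.005, 0, 0.104], "delta_rot": [0, 0, 0], "claw": 100}
    - {"delta_pos": [-0.005, 0, 0.104], "delta_rot": [0, 0, 0], "claw": 100}
    - {"delta_pos": [-0.005, 0, 0.104], "delta_rot": [0, 0, 0], "claw": 100}
    - {"delta_pos": [-0.005, 0, 0.104], "delta_rot": [0, 0, 0], "claw": 80}
    - {"delta_pos": [-0.005, 0, 0.104], "delta_rot": [0, 0, 0], "claw": 80}
  force: 20

```text
time: 9.25
eef_pos: [0.4821, -0.0194, 0.0453]
tcp_rot: [0.998, -0.068, 0.001, 0.0]
contact_force: [-0.2, 0.6, 1.0]
opening: 0.8
```

```bash
cat >> g.py <<'E'
th=np.radians(82.0); YD=np.array([np.cos(th),np.sin(th)]); XD=np.array([YD[1],-YD[0]])
def st(fn=None):
    s=ctrl.get_state(); p=s['eef_pos']; F=s['contact_force']
    print('t %.2f'%s['time'],'tcp along %.4f across %.4f z %.4f'%(p[:2]@YD,p[:2]@XD,p[2]),'F yd %.1f xd %.1f z %.1f'%(F[:2]@YD,F[:2]@XD,F[2]),'open mm %.1f'%(85*s['opening']))
    if fn: return snap(fn)
E
python3 -c "
from g import *
st('wrist9')
delta([.481,-.019,.043],-8)"
```

```text
t 9.25 tcp along 0.0479 across 0.4801 z 0.0453 F yd 0.6 xd -0.3 z 1.0 open mm 68.0
[ 0.4821 -0.0194  0.0453] [-0.0022 -0.0052  0.0002  0.0011 -0.002   0.0025]
dpos [-0.0011 -0.0003  0.0023] drot [ 0.    -0.003  0.002] | t 9.3 rows~ 0.1
```

View pics/wrist9.png

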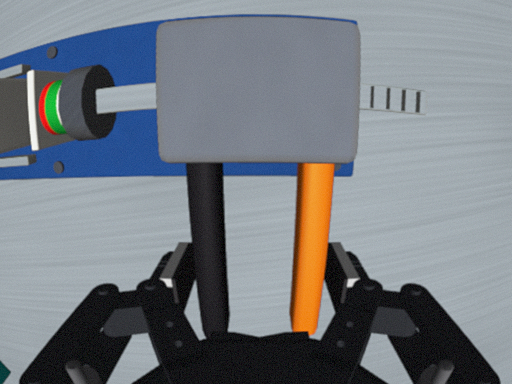

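>>> carry_out:
  commands:
    - {"delta_pos": [-0.001, 0, 0.002], "delta_rot": [0, 0, 0], "claw": 72}
    - {"delta_pos": [-0.001, -0.002, 0.002], "delta_rot": [0, 0, 0], "claw": 68}
    - {"delta_pos": [-0.001, -0.0045, 0.002], "delta_rot": [0, 0, 0], "claw": 63}
    - {"delta_pos": [-0.001, -0.0065, 0.002], "delta_rot": [0, 0, 0], "claw": 58}
    - {"delta_pos": [-0.001, -0.0085, 0.002], "delta_rot": [0, 0, 0], "claw": 53}
    - {"delta_pos": [-0.001, -0.0095, 0.002], "delta_rot": [0, 0, 0], "claw": 48}
    - {"delta_pos": [-0.001, -0.0095, 0.002], "delta_rot": [0, 0, 0], "claw": 48}
    - {"delta_pos": [-0.001, -0.0095, 0.002], "delta_rot": [0, 0, 0], "claw": 48}
  force: 20

```text
time: 9.97
eef_pos: [0.4842, -0.0104, 0.0467]
tcp_rot: [0.998, -0.069, 0.003, 0.001]
contact_force: [-5.5, -0.7, 14.9]
opening: 0.505
```

```bash
python3 -c "
from g import *
st('wrist10')"
```

```text
t 9.97 tcp along 0.0571 across 0.4809 z 0.0467 F yd -1.4 xd -5.3 z 14.9 open mm 42.9
[ 0.4842 -0.0104  0.0467] [-0.0004 -0.0009 -0.0006  0.0008 -0.0003 -0.0003]
```

View pics/wrist10.png

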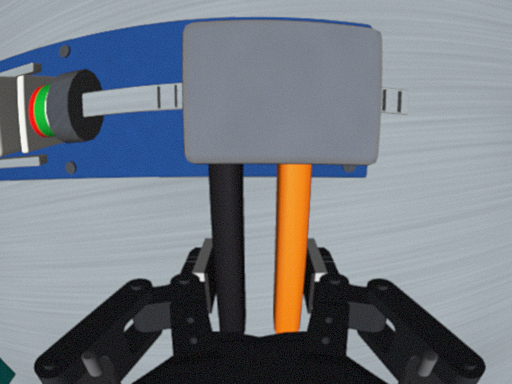

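>>> carry_out:
  commands:
    - {"delta_pos": [-0.001, 0.004, 0], "delta_rot": [0, 0, 0], "claw": 65}
    - {"delta_pos": [-0.002, 0.009, 0], "delta_rot": [0, 0, 0], "claw": 77}
    - {"delta_pos": [-0.002, 0.0095, 0], "delta_rot": [0, 0, 0], "claw": 77}
    - {"delta_pos": [-0.002, 0.0095, 0], "delta_rot": [0, 0, 0], "claw": 77}
    - {"delta_pos": [-0.002, 0.0075, 0], "delta_rot": [0, 0, 0], "claw": 69}
    - {"delta_pos": [-0.002, 0.0035, 0], "delta_rot": [0, 0, 0], "claw": 59}
    - {"delta_pos": [-0.002, 0, 0], "delta_rot": [0, 0, 0], "claw": 48}
    - {"delta_pos": [-0.002, 0, 0], "delta_rot": [0, 0, 0], "claw": 48}
  force: 20

```text
time: 10.68
eef_pos: [0.4826, -0.0101, 0.0487]
tcp_rot: [0.998, -0.069, 0.002, 0.001]
contact_force: [-6.8, -0.9, 16.4]
opening: 0.5
```

```bash
python3 -c "
from g import *
st('wrist11')"
```

```text
t 10.68 tcp along 0.0572 across 0.4793 z 0.0487 F yd -1.9 xd -6.6 z 16.4 open mm 42.5
[ 0.4826 -0.0101  0.0487] [-0.0043 -0.0021  0.0005  0.0132  0.0011 -0.0088]
```

View pics/wrist11.png

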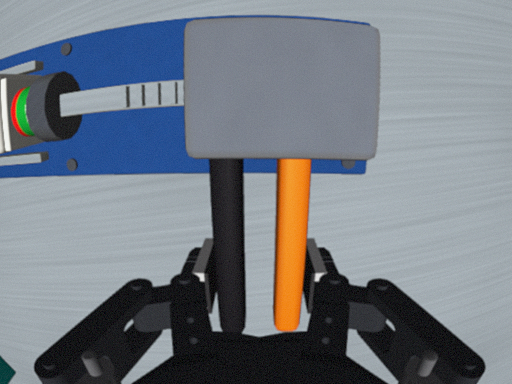

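>>> carry_out:
  commands:
    - {"delta_pos": [0, 0.004, 0.001], "delta_rot": [0, 0, 0], "claw": 65}
    - {"delta_pos": [0, 0.009, 0.004], "delta_rot": [0, 0, 0], "claw": 77}
    - {"delta_pos": [0, 0.0095, 0.004], "delta_rot": [0, 0, 0], "claw": 77}
    - {"delta_pos": [0, 0.0095, 0.004], "delta_rot": [0, 0, 0], "claw": 77}
    - {"delta_pos": [0, 0.0075, 0.003], "delta_rot": [0, 0, 0], "claw": 69}
    - {"delta_pos": [0, 0.0035, 0.001], "delta_rot": [0, 0, 0], "claw": 59}
    - {"delta_pos": [0, 0, -0.001], "delta_rot": [0, 0, 0], "claw": 48}
    - {"delta_pos": [0, 0, -0.001], "delta_rot": [0, 0, 0], "claw": 48}
  force: 20

```text
time: 11.4
eef_pos: [0.482, -0.01, 0.0484]
tcp_rot: [0.998, -0.069, 0.002, 0.001]
contact_force: [2.0, -5.2, -10.7]
opening: 0.499
```

```bash
python3 -c "
from g import *
st('wrist12'); save('side','side12')
a=cv2.imread('pics/side12.png')[150:230,165:285]; cv2.imwrite('pics/side12c.png',cv2.resize(a,None,fx=6,fy=6,interpolation=cv2.INTER_CUBIC))"
```

```text
t 11.40 tcp along 0.0572 across 0.4787 z 0.0484 F yd -4.9 xd 2.7 z -10.7 open mm 42.4
[ 0.482  -0.01    0.0484] [-0.0055  0.0024 -0.001   0.0146  0.007  -0.0106]
```

View pics/wrist12.png

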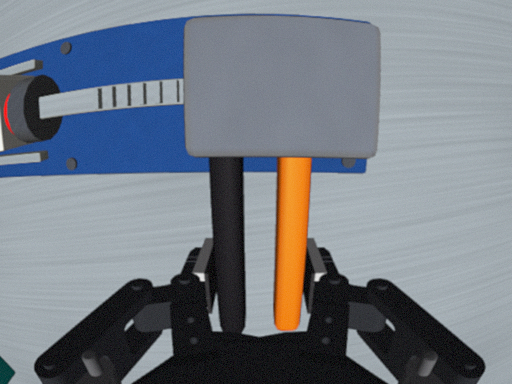

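View pics/side12c.png

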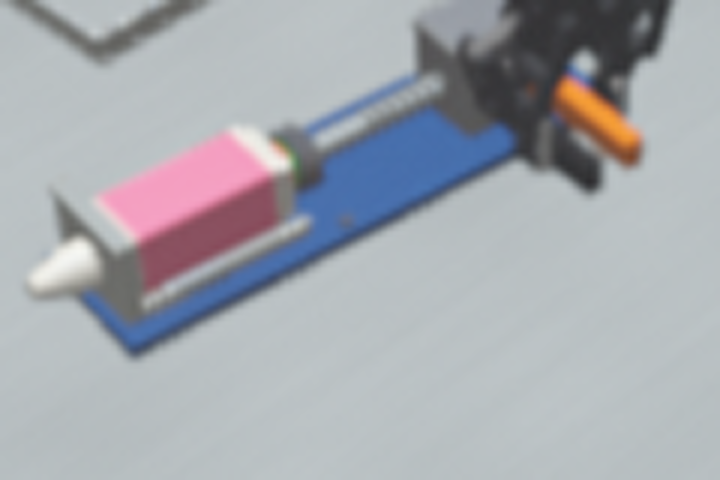

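```bash
python3 -c "
import cv2
a=cv2.imread('pics/side12.png')[165:185,200:230]; b=cv2.imread('pics/wrist12.png')[65:155,0:90]; c=cv2.imread('pics/wrist11.png')[65:155,0:90]
n=cv2.INTER_NEAREST
cv2.imwrite('pics/z12.png',cv2.hconcat([cv2.resize(a,(390,260),interpolation=n),cv2.resize(b,(200,260),interpolation=n)[:, :],cv2.resize(c,(200,260),interpolation=n)]))"
```

```text
(no output)
```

View pics/z12.png

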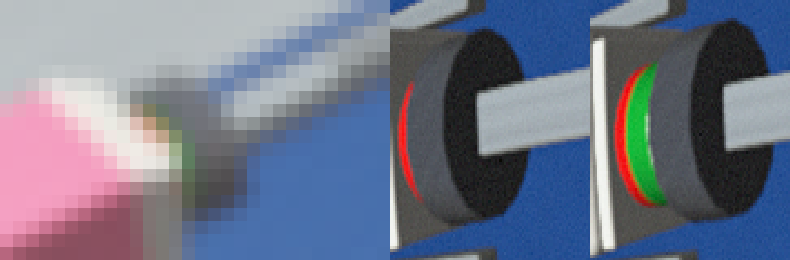

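```bash
python3 -c "
import cv2
n=cv2.INTER_CUBIC
a=cv2.imread('pics/wrist8.png')[60:165,0:175]
b=cv2.imread('pics/wrist9.png')[50:160,0:175];c=cv2.imread('pics/wrist10.png')[50:160,0:175]
cv2.imwrite('pics/z8.png',cv2.resize(a,None,fx=4.5,fy=4.5,interpolation=n))
cv2.imwrite('pics/z910.png',cv2.resize(cv2.vconcat([b,c]),None,fx=2.7,fy=2.7,interpolation=n))"
```

```text
(no output)
```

View pics/z8.png

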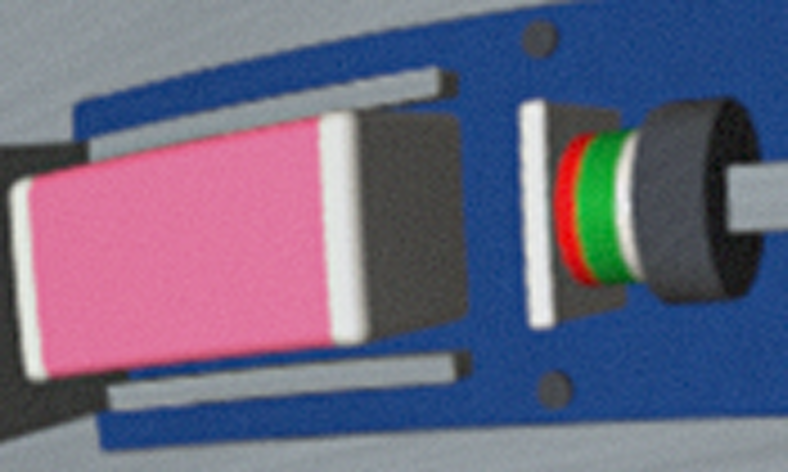

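View pics/z910.png

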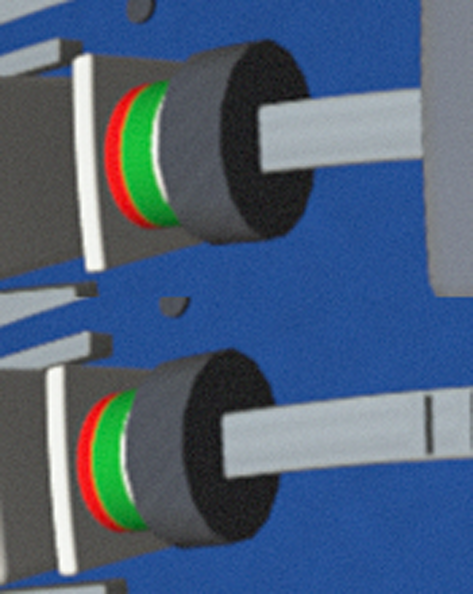

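```bash
python3 -c "
from g import *
def Y(n,u,v,z):
  w=np.load(f'pics/wrist{n}p.npz'); return wrist_world(u,v,z,w['p'],w['q'])[:2]@YD
w=np.load('pics/wrist8p.npz'); O=w['p'][:2]@YD+.079; print('origin along',O, 'handle check',)
print('cart near top',Y(8,81.6,110,.056)-O,'pad front',Y(8,115.8,107,.054)-O,'pad rear',Y(8,121.5,107,.054)-O, 'cart far', Y(8,3,116,.056)-O,'far end top inner')
for z in (.036,.041,.046):
  print(z,[round(Y(n,u,v,z)-O,4) for n,u,v in ((8,161.8,103,),(9,96.3,101),(10,82.6,107),(11,60.5,105),(12,39,106))])
for n,us in ((10,(158,176)),(11,(127,144,161,177)),(12,(99,114,129,145,161,178))): print(n,[round(Y(n,u,95,.043)-O,4) for u in us])
print([im for im in [np.load('pics/wrist12.npz')['im'][105,u].tolist() for u in range(0,16)]])
"
```

```text
origin along 0.12701862260749788 handle check
cart near top 0.06667691743991846 pad front 0.03444137562594904 pad rear 0.029265935919351477 cart far 0.16837168428706692 far end top inner
0.036 [np.float64(0.0009), np.float64(0.0025), np.float64(0.0215), np.float64(0.038), np.float64(0.0544)]
0.041 [np.float64(-0.0007), np.float64(-0.0005), np.float64(0.0182), np.float64(0.0342), np.float64(0.0499)]
0.046 [np.float64(-0.0024), np.float64(-0.0034), np.float64(0.0149), np.float64(0.0303), np.float64(0.0455)]
10 [np.float64(-0.024), np.float64(-0.0326)]
11 [np.float64(-0.0076), np.float64(-0.0164), np.float64(-0.0248), np.float64(-0.0325)]
12 [np.float64(0.0078), np.float64(-0.0007), np.float64(-0.0088), np.float64(-0.017), np.float64(-0.0249), np.float64(-0.033)]
[[83, 81, 75], [77, 77, 72], [76, 82, 80], [95, 77, 75], [177, 66, 63], [244, 27, 25], [244, 39, 43], [143, 79, 87], [73, 85, 95], [74, 83, 89], [77, 78, 88], [83, 86, 93], [82, 88, 94], [80, 84, 92], [80, 84, 91], [83, 86, 99]]
```

By displacement the pusher has advanced 18.7 + 16 + 15.7 mm, so the pad is pressed in about 9 mm. The side view still shows green beside the cup, and the trigger is fully squeezed. I'll relax the arm's target to the measured pose, keep squeezing and look again.

>>> carry_out:
  commands:
    - {"delta_pos": [0, 0, 0], "delta_rot": [0, 0, 0], "claw": 45}
    - {"delta_pos": [0, 0, 0], "delta_rot": [0, 0, 0], "claw": 45}
    - {"delta_pos": [0, 0, 0], "delta_rot": [0, 0, 0], "claw": 45}
    - {"delta_pos": [0, 0, 0], "delta_rot": [0, 0, 0], "claw": 45}
    - {"delta_pos": [0, 0, 0], "delta_rot": [0, 0, 0], "claw": 45}
    - {"delta_pos": [0, 0, 0], "delta_rot": [0, 0, 0], "claw": 45}
  force: 20

```text
time: 12.0
eef_pos: [0.482, -0.01, 0.0484]
tcp_rot: [0.998, -0.069, 0.002, 0.001]
contact_force: [1.0, -4.3, -3.3]
opening: 0.504
```

```bash
cat > look.py <<'E'
import sys
from g import *
n=sys.argv[1]
st('wrist'+n); save('side','side'+n)
w=np.load(f'pics/wrist{n}p.npz'); im=np.load(f'pics/wrist{n}.npz')['im']
row=im[88:100,95-10:185].astype(int).sum(2).mean(0); print('mark minima',[i+85 for i in range(1,len(row)-1) if row[i]<row[i-1] and row[i]<=row[i+1] and row[i]<np.median(row)-60])
hc=cv2.resize(cv2.imread(f'pics/side{n}.png')[163:187,198:234],(720,480),interpolation=cv2.INTER_NEAREST); cv2.imwrite(f'pics/sz{n}.png',hc)
cv2.imwrite(f'pics/wz{n}.png',cv2.resize(cv2.imread(f'pics/wrist{n}.png')[55:165,0:200],None,fx=4,fy=4,interpolation=cv2.INTER_CUBIC))
E
python3 look.py 13
```

```text
t 12.00 tcp along 0.0572 across 0.4787 z 0.0484 F yd -4.1 xd 1.6 z -3.3 open mm 42.8
[ 0.482  -0.01    0.0484] [-0.0014  0.0009 -0.0017  0.0005 -0.0011  0.0008]
mark minima [99, 114, 129, 144, 161, 178]
```

View pics/sz13.png

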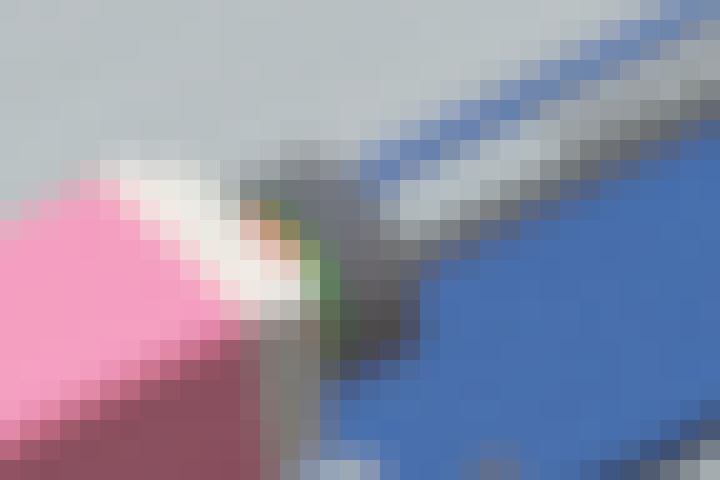

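View pics/wz13.png

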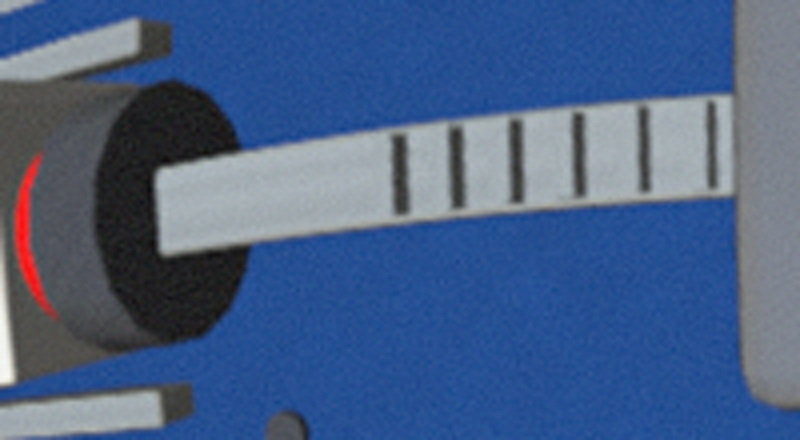

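Green is still visible between the red ring and the cup in the side view at about (214,177). The tooth marks haven't moved. I'll hold for another second to check for drift.

>>> carry_out:
  commands:
    - {"delta_pos": [0, 0, 0], "delta_rot": [0, 0, 0], "claw": 45}
    - {"delta_pos": [0, 0, 0], "delta_rot": [0, 0, 0], "claw": 45}
    - {"delta_pos": [0, 0, 0], "delta_rot": [0, 0, 0], "claw": 45}
    - {"delta_pos": [0, 0, 0], "delta_rot": [0, 0, 0], "claw": 45}
    - {"delta_pos": [0, 0, 0], "delta_rot": [0, 0, 0], "claw": 45}
    - {"delta_pos": [0, 0, 0], "delta_rot": [0, 0, 0], "claw": 45}
    - {"delta_pos": [0, 0, 0], "delta_rot": [0, 0, 0], "claw": 45}
    - {"delta_pos": [0, 0, 0], "delta_rot": [0, 0, 0], "claw": 45}
  force: 20

```text
time: 12.77
eef_pos: [0.482, -0.01, 0.0484]
tcp_rot: [0.998, -0.069, 0.002, 0.001]
contact_force: [1.4, -3.7, -3.5]
opening: 0.5
```

```bash
python3 look.py 14; python3 -c "
from g import *
save('top','top14')
a=cv2.imread('pics/top14.png')[125:215,150:400]; cv2.imwrite('pics/top14c.png',cv2.resize(a,None,fx=3.2,fy=3.2,interpolation=cv2.INTER_CUBIC))"
```

```text
t 12.77 tcp along 0.0572 across 0.4787 z 0.0484 F yd -3.5 xd 1.9 z -3.5 open mm 42.5
[ 0.482  -0.01    0.0484] [-0.0003  0.0008  0.0006 -0.0007  0.0004  0.0007]
mark minima [99, 114, 129, 144, 161, 178]
```

View pics/top14c.png

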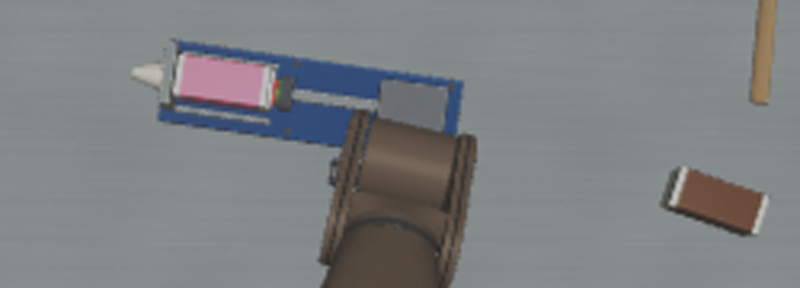

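View pics/sz14.png

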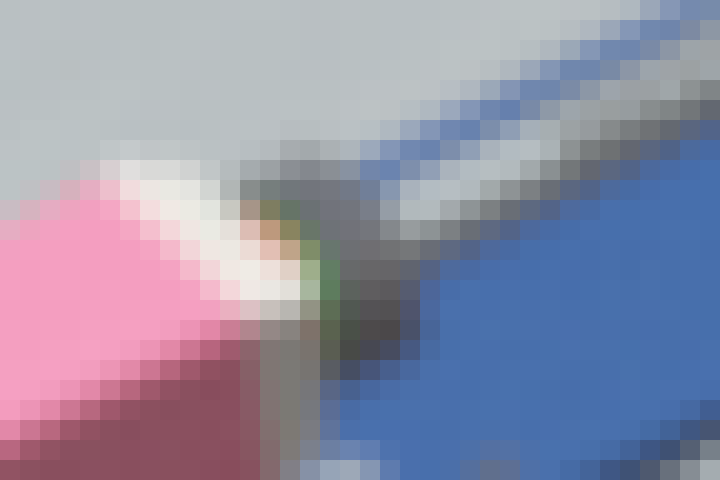

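The cartridge is home against the end plate. The cup still shows red and green ahead of its rim, nothing has drifted, and the brown cartridge hasn't moved. I'll hand the job in while still squeezing.

```bash
python3 -c "
from plant import ctrl
print(ctrl.sign_off())"
```

```text
the job is handed in; nothing more can be done
None
```

I laid the pink cartridge between the rails and let go of it. Three squeezes of the trigger then pushed it home against the end plate. I handed the job in at about 12.9 s, still squeezing trigger and handle at 20 N.

**Cup rim:** It stands in the green band, by two estimates. Pusher travel of about 50 mm puts the pad roughly 9 mm in, and the rings visible in the wrist view suggest 8–10 mm. Both carry an error of 1–2 mm. The wrist view shows only red because the cup hides the rest of the sleeve, but the side view still shows green next to the rim.

**Holding steady:** Over the last second the tooth marks did not move. The opening stayed at about 42.5 mm, which reads as a fully squeezed trigger.

**Side force:** A leftover sideways force of about 3.5 N remained on the tool. Vertical force reached about 16 N during pumping and was 3.5 N at the end.

**Other items:** In the last top view the brown cartridge was still in its place. The turquoise look-alikes were not approached.

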